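Clamp a glued-up guitar neck block in the bench press

TASK

Slide the plywood sled by its wooden fin into the bench press, under the blue crosshead, until it is fully home and the brass spring catch has clicked behind its nose. Then wind the crank clockwise until the pressing foot just touches the block, give it half a turn more, and let go. Never tighten it three quarters of a turn past first touch, and leave the glue bottle, the spring clamp and the guitar bridge where they are.

Things in the scene. Friction and masses are not known exactly. Their poses are not given: they have to be found in the camera images.
- press: Bench screw press, fixed. Origin on its vertical screw axis at bench level; +x from its open front (where the sled goes in, facing the robot's left) to its back, +y to its left, z up. Plywood bed x = -167 to +117 mm, 190 mm wide, top 12 mm up. Two dark rails along x guide the sled (inner faces 96 mm apart, tops 24 mm up). Columns 20 mm thick at y = +-77 mm carry the crosshead
- crosshead_edge (a point): Middle of the lower front edge of the blue crosshead, a solid beam 100 mm (x, -50 to +50) x 190 mm (y), underside 135 mm and top 175 mm above the bench. It leaves no room for an upright hand at the fin of the home sled: there the hand must lean back towards the press's front by about 35 to 40 degrees
- back_stop (a point): Middle of the front face of the dark back stop, at press x = 97 mm, 23 mm above the bench; the sled's nose meets it when home (within 1 to 2 mm)
- sled: Loose plywood sled, about 0.5 kg, on the bed between the rails, with the glued block fixed on it. Origin: underside below the block's centre; axes as the press's. Home when its origin is at press x = 0; starts 60 to 85 mm short of that. Base 12 mm thick, 90 mm wide, x = -68 to +96, with a notch in its left edge (x 30 to 76) before the 20 mm nose. Block 52 (x) x 70 mm, top 52 mm above underside
- sled_handle (a point): Middle of the sled's dark wooden fin, an upright grip 24 mm long (x), 14 mm thick (y) and 36 mm high, rising from 12 to 48 mm above the sled's underside at sled x = -56 mm; this point is 30 mm above the sled's underside. The block starts 18 mm behind the fin. Sliding the sled takes under about 10 N
- catch (a joint): Turn of the brass spring leaf catch (41 mm long, red stud at its tip) at the press's left rear, rad. 0 = relaxed; the sled's nose pushes it aside by about 0.15 to 0.3 in passing; it springs back to 0 once the nose is past its tip, in the last 5 mm of the sled's travel
- crank (a joint): Turn of the crank, rad, positive clockwise seen from above, range 0 to 21, starts between 1.5 and 7. At 0 the arm points to the press's front (-x). Each full turn lowers screw, crank and foot by 12 mm. It stays where it is left; turning takes about 3 to 5 N at the handle; it can be turned back
- crank_grip (a point): Middle of the crank's upright black handle, a freely spinning sleeve 20 mm thick and 45 mm long with a vertical axis, 50 mm from the screw axis. This point is 27 mm above the top of the crank arm, and 267 mm above the bench at crank = 0 (12 mm lower per turn)
- foot_face (a point): Centre of the underside of the round steel pressing foot (44 mm across, 8 mm thick) on the screw axis, 90.4 mm above the bench when crank = 0 (12 mm lower per turn, until it touches)
- foot (a joint): How far the sprung foot is pushed up into the screw, m. 0 while it hangs free; after touch it grows 12 mm per turn of the crank, so 0.006 is half a turn past touch; solid at 0.012. Spring 4 N per mm, 4 N preload. A red band above the foot, 12 mm high while free, is half swallowed at half a turn
- block_top (a point): Centre of the top face of the block on the sled, 64 mm above the bench (on the bed)
- glue: Bystander: yellow glue bottle, 54 mm thick, 130 mm high, standing; origin at the centre of its underside
- clamp: Bystander: black and blue spring clamp lying on the bench, about 140 x 75 mm, 18 mm high; origin at its middle on the bench
- bridge: Bystander: dark wooden guitar bridge lying on the bench, 150 x 30 mm, about 15 mm high; origin at its middle on the bench
Mind the look-alikes: they are no part of the job. Of the things like the sled, leave any that is green or purple; of the rest the smaller one is meant.

How it is judged:
On the way, in this order (a step that is already met when the one before it is completed fails the run):
1. the sled is home, the catch has sprung back behind its nose, and the foot is not yet pressed (x of sled in the frame of press above -0.005 m and value of joint catch below 0.04 rad and value of joint foot below 0.001 m and contact force between foot and sled below 0.5 N), for 0.2 s.
2. the foot has touched the block (contact force between foot and sled above 2 N), for 0.1 s.
At the end, for the whole second after the job is handed in: The sled is home within 5 mm with the catch sprung back behind its nose, the foot presses on the block half a turn past first touch (within a sixth of a turn: foot pushed in 4 to 8 mm), and crank and sled are at rest (x of sled in the frame of press between -0.005 and 0.005 m and value of joint catch below 0.04 rad and contact force between foot and sled above 5 N and value of joint foot between 0.004 and 0.008 m and velocity of joint crank between -0.05 and 0.05 rad/s and linear speed of sled below 0.02 m/s).
It fails at once if the press is tightened three quarters of a turn or more past first touch (value of joint foot above 0.009 m).
It fails at once if a bystander is pushed more than 30 mm or tipped (distance of any of glue, clamp, bridge from where it was at the start of the episode above 0.03 m or angle between glue's own z axis and vertical above 0.5 rad).
It also fails if it takes over 72 s, if anything falls off the work surface, if the arm or the gripper's body presses on something with over 40 N, if the wrist force passes 120 N, or if a joint passes its speed limit or range.

ROBOT

A 7-joint arm with a two-finger parallel gripper is mounted at the origin on the work surface. World frame = base frame: x ahead of the robot, y to its left, z up, the work surface at z = 0. Lengths are in m, angles in rad, forces in N, time in s.
With the tool pointing down it reaches from about 0.425 to 0.95 m from the base axis. Payload 16.7 kg.
Tool frame: the origin (TCP) lies midway between the tips of the shut fingers; the grasp point (between the pads) lies 19 mm behind it; z points along the fingers, y is the line along which they close (so a half turn about z gives the same grasp; the last joint's range is limited). The gripper opens to 94 mm and grips with 3 to 60 N. Pads are 16 mm wide; open, the fingers measure 119 mm over their backs; the gripper's body (75 mm by 177 mm) begins 78 mm behind the grasp point.
Start: joints at [-1.405, 0.426, 0.074, 1.606, -0.034, 1.111, -0.067], TCP at [0.21, 0.642, 0.205] pointing down, gripper open.
Joint ranges: [-2.85, 2.85], [-0.5, 2.14], [-1.23, 1.37], [0.21, 2.46], [-1.02, 4.16], [0.16, 2.05], [-2.73, 2.73]. Speed limits (rad/s): [1.89, 1.89, 2.39, 2.39, 3.01, 3.01, 3.01].

INTERFACE

Orientations are given as [roll, pitch, yaw] about the fixed x, y, z axes, in that order (R = Rz(yaw) Ry(pitch) Rx(roll)).
In Python, from station import arm gives the robot as it stands.
- The arm moves only by the tool play_rows, never from a script. Its argument "steps" is a list of rows, each a list of 6 numbers: the shift along the tool's x, y, z in mm, then the turn, a rotation vector about the tool's x, y, z in degrees. A call has 1 to 5 rows; each row shifts and turns the commanded pose from where the row before left it, along the tool's axes as they then stand; what a row does not reach is not made up. A row lasts 1/8 s, in which the tool goes at most 62.5 mm and 10.7 degrees, less where a joint would pass 70% of its speed; a pose out of reach is approached as far as the arm can. A call is refused whole if a number of a shift passes 62.5 or a number of a turn 10.7, either way. A call with a gripper value outside its range is refused whole. "grip" is the opening, from -1 (shut) to 1 (fully open), so that 0 is half open, set as the call begins (left out, the last holds). The fingers move at their own pace and stop on an object; "newtons" is the grip in N (left out, the last holds). Time passes only in rows, so rows that do not move let the fingers close. It gives the time, the measured TCP pose, the force, the opening and the grip force at its end, in the units of the state.
- arm.get_state(): the state, without advancing time (a new reading comes with each control period).
- arm.snapshot(name): name is "scene" or "top"; returns the picture (400x640x3 uint8, red, green, blue); there is no depth.
- arm.calibration(name): a dict with "fx", "fy", "cx", "cy" (pixels), "dist_coeffs" ([k1, k2, p1, p2, k3] as OpenCV has them; the pictures are not rectified), "origin" and "rotation" of the camera in the world. Camera axes: x right, y up, looking along -z (the intrinsics and any distortion apply to the point x, -y, -z); pixel columns grow to the right and rows downward; lengths in m; the calibration is good to about 2 mm. A picture is of the moment at which its call begins. calibration takes no time and is no camera call.
- arm.job_done(): hands the job in; it is judged then, once.
The state is a dict: "time_s": time; "joint_pos": joint angles; "joint_vel": joint speeds; "joint_efforts": joint torques, N m; "position": TCP position; "tcp_rot": TCP orientation; "ft_force": force on the tool from outside, world axes, zero at the start; "moment": the same for the moment, N m; "gripper_width": finger opening in m; "grasp_force": force on a finger pad.
Only numpy, scipy, OpenCV 4.12 (cv2) and the standard library are available. Lean on these libraries where they do the work, as an engineer would, in place of code of your own. Each camera call takes 0.05 s, during which the arm holds its last target. There are 200 camera calls.

## Working session

There is one attempt and no reset: what is moved stays moved. The work goes in short steps, Python scripts to look and compute and a tool call to move; the robot and the scene stay as the last step left them, time stands still between calls to the robot, and variables do not carry over. Pictures are saved under pics/ and viewed, at most 10 in all, crops included, and the job is handed in when it is done.

Besides the shell and the picture viewer there is one more tool, called in YAML: its name, and indented under it one key for each argument. play_rows: Moves the arm, as the interface text tells. Its arguments: {"type":"object","properties":{"steps":{"type":"array"},"grip":{"type":"number"},"newtons":{"type":"number"}},"required":["steps"]}

```bash
mkdir -p pics; ls; python3 - <<'E'
from station import arm
import cv2,numpy as np
for n in("scene","top"):
    im=arm.snapshot(n); cv2.imwrite(f"pics/{n}0.png",im[:,:,::-1])
    c=arm.calibration(n); print(n,{k:np.round(v,4).tolist() for k,v in c.items()})
s=arm.get_state(); print(s)
E
```

```text
pics
scene {'fx': 497.878, 'fy': 497.878, 'cx': 325.0706, 'cy': 201.0098, 'dist_coeffs': [-0.124, 0.0, 0.0, 0.0, 0.0], 'origin': [1.3872, 0.2424, 1.0813], 'rotation': [0.7236, 0.0063, 1.8153]}
top {'fx': 415.2396, 'fy': 415.2396, 'cx': 321.5109, 'cy': 202.8514, 'dist_coeffs': [0.0063, 0.0, 0.0, 0.0, 0.0], 'origin': [0.4391, 0.0454, 1.1671], 'rotation': [0.1591, -0.0081, -1.5507]}
{'time_s': 0.1, 'joint_pos': array([-1.40451947,  0.42667159,  0.0738794 ,  1.60650699, -0.03410939,
        1.11079389, -0.06712211]), 'joint_vel': array([-0.00197444, -0.00069713,  0.00134898, -0.00277653,  0.00145952,
        0.00059185,  0.00060855]), 'joint_efforts': array([ 9.13969096e-03, -9.37478256e+01,  3.67627524e+00, -4.55043340e+01,
       -4.88836435e-02,  1.66868867e-02,  1.08629847e-04]), 'position': array([0.20954591, 0.64125582, 0.2048609 ]), 'tcp_rot': array([-3.14047590e+00,  8.08915474e-05,  2.82573499e+00]), 'ft_force': array([0.19468153, 0.53969165, 0.42378697]), 'moment': array([ 0.02053524,  0.01505369, -0.03845061]), 'grasp_force': 0.0, 'gripper_width': 0.0936207920649904}
```

View pics/scene0.png

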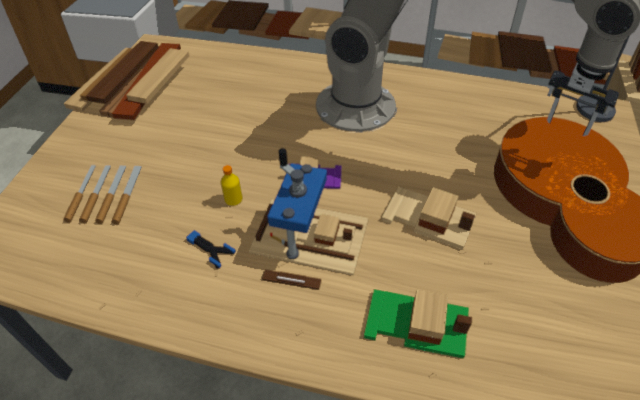

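View pics/top0.png

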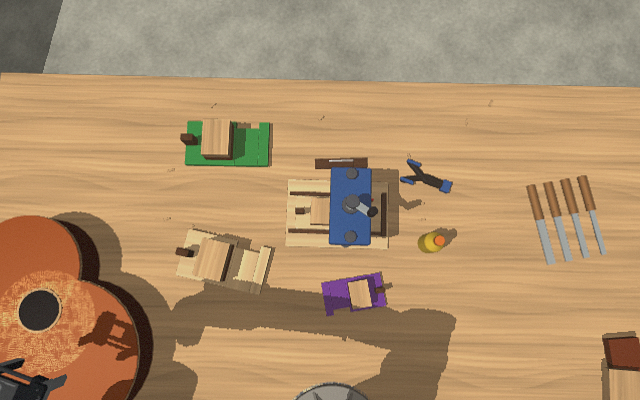

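```bash
cat > h.py <<'E'
import numpy as np,cv2
from station import arm
from scipy.spatial.transform import Rotation as R
def cam(n):
    c=arm.calibration(n); K=np.array([[c['fx'],0,c['cx']],[0,c['fy'],c['cy']],[0,0,1.]])
    Rw=R.from_euler('xyz',c['rotation']).as_matrix() if np.size(c['rotation'])==3 else np.array(c['rotation'])
    return K,np.array(c['dist_coeffs'],float),np.array(c['origin']),Rw@np.diag([1,-1,-1.])
def proj(n,P):
    K,d,o,M=cam(n); return cv2.projectPoints((np.atleast_2d(P)-o)@M,np.zeros(3),np.zeros(3),K,d)[0].reshape(-1,2)
def ray(n,uv):
    K,d,o,M=cam(n); q=cv2.undistortPoints(np.array(uv,float).reshape(-1,1,2),K,d).reshape(-1,2)
    return o,np.c_[q,np.ones(len(q))]@M.T
def atz(n,uv,z):
    o,v=ray(n,uv); return o+v*((z-o[2])/v[:,2])[:,None]
def tri(uvs,uvt):
    out=[]
    for a,b in zip(uvs,uvt):
        o1,v1=ray("scene",[a]);o2,v2=ray("top",[b]);A=0;B=0
        for o,v in((o1,v1[0]),(o2,v2[0])):
            v=v/np.linalg.norm(v);P=np.eye(3)-np.outer(v,v);A=A+P;B=B+P@o
        out.append(np.linalg.solve(A,B))
    return np.array(out)
E
python3 - <<'E'
from h import *
a=cv2.imread("pics/scene0.png")[140:300,230:380]; b=cv2.imread("pics/top0.png")[150:260,270:410]
a=cv2.resize(a,None,fx=2.667*1.4,fy=2.667*1.4,interpolation=3)[:597]; b=cv2.resize(b,(700,550),interpolation=3)
cv2.imwrite("pics/sc.png",a);cv2.imwrite("pics/tc.png",b)
print(proj("scene",[[.21,.642,.205],[0,0,0]]),proj("top",[[.21,.642,.205],[0,0,0]]),a.shape)
E
```

```text
[[567.32883004 127.38047652]
 [355.63217851 105.01502678]] [[ 42.83213921 370.34920714]
 [331.93556278 440.80119658]] (597, 560, 3)
```

View pics/sc.png

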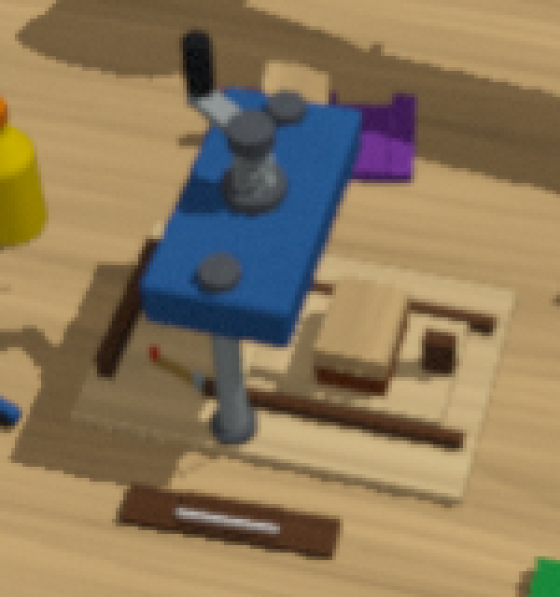

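View pics/tc.png

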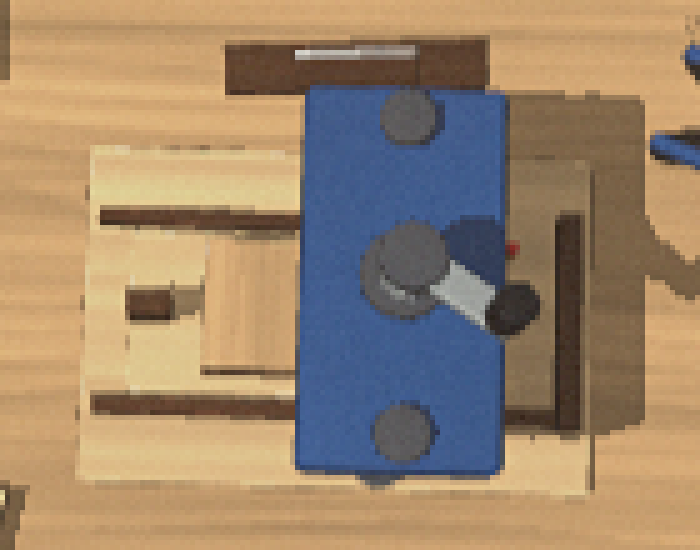

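```bash
cat > fit.py <<'E'
from h import *
from scipy.optimize import least_squares
S=lambda p:np.array(p,float)/3.7333+[230,140]-.37
T=lambda p:np.array(p,float)/5+[270,150]-.4
obs=[("top",[-.167,.095,.012],T([92,146])),("top",[-.167,-.095,.012],T([80,481])),("top",[.117,.095,.012],T([592,160])),("top",[.117,-.095,.012],T([592,491])),
("top",[-.05,.095,.175],T([307,87])),("top",[.05,.095,.175],T([508,93])),("top",[-.05,-.095,.175],T([297,466])),("top",[.05,-.095,.175],T([502,472])),
("scene",[-.167,.095,.012],S([463,500])),("scene",[-.167,-.095,.012],S([516,288])),("scene",[.117,.095,.012],S([72,415])),
("scene",[.05,.095,.175],S([145,293])),("scene",[-.05,.095,.175],S([293,318])),("scene",[-.05,-.095,.175],S([360,110]))]
def W(p,q): return np.array([p[0],p[1],p[3]])+R.from_euler('z',p[2]).apply(q)
def f(p): return np.concatenate([proj(n,W(p,q))[0]-u for n,q,u in obs])
r=least_squares(f,[.46,-.02,-1.57,0],loss='soft_l1'); p=r.x; print(p.round(4)); print(f(p).reshape(-1,2).round(1).tolist())
inv=lambda w:R.from_euler('z',-p[2]).apply(w-np.array([p[0],p[1],0]))
fin=tri([S([441,339])],[T([148,305])])
blk=tri([S([330,280]),S([317,342])],[T([210,236]),T([203,370])][::-1])
g=tri([S([197,38])],[T([517,308])])
for n,w in(("fin",fin),("grip",g)): print(n,w.round(4),inv(w).round(4))
gp=inv(g)[0]; print("crank",np.degrees(np.arctan2(gp[1],-gp[0])))
np.save("press.npy",p)
for z in(.06,): print("fin at z top",inv(atz("top",[T([148,305])],z)).round(4), inv(atz("scene",[S([441,339])],z)).round(4))
print("blk front", inv(atz("top",[T([210,236]),T([203,370])],.064)).round(4), inv(atz("scene",[S([408,290]),S([398,356])],.064)).round(4))
E
python3 fit.py
```

```text
[ 0.5959 -0.0297 -1.5723 -0.0035]
[[-0.2, 0.5], [-0.2, 0.4], [-0.6, -0.1], [-0.4, 0.6], [-0.5, -0.9], [-0.1, -1.1], [0.1, 0.7], [0.9, 0.4], [0.0, -0.2], [-0.1, 0.9], [-0.2, 0.8], [-1.6, -1.1], [-0.7, 0.1], [0.9, 0.1]]
fin [[0.5951 0.0996 0.0557]] [[-0.1292 -0.001   0.0557]]
grip [[ 0.5661 -0.0714  0.2778]] [[ 0.0418 -0.0297  0.2778]]
crank -144.54835529316833
fin at z top [[-0.1293 -0.0017  0.06  ]] [[-0.1296  0.0023  0.06  ]]
blk front [[-0.0968  0.0361  0.064 ]
 [-0.0987 -0.0366  0.064 ]] [[-0.0979 -0.0321  0.064 ]
 [-0.1046  0.027   0.064 ]]
```

The tan sled in the press (fin in the top view at 300,211, block at 317,210) is the one meant. The larger tan sled at (220,260) and the green and purple ones are look-alikes. The press pose fits: the fin top triangulates to z≈56 mm (60 expected), and the grip top to 278 mm with the crank at about 215°, where I expect 282 mm.

play_rows:
  steps:
    - [0,0,-15,0,0,10.3]
    - [0,0,-20,0,0,10.3]
    - [0,0,-20,0,0,10.3]
    - [0,0,-20,0,0,10.3]
    - [0,0,-20,0,0,10.3]
  grip: -0.1

```text
time_s: 0.72
position: [0.2095, 0.6414, 0.3007]
tcp_rot: [-3.141, 0.001, 1.921]
ft_force: [-1.1, -0.6, -0.4]
gripper_width: 0.0474
grasp_force: 0.0
```

play_rows:
  steps:
    - [0,0,0,0,0,10.3]
    - [0,0,0,0,0,10.2]
    - [-40,28,0,0,0,0]
    - [-40,28,0,0,0,0]
    - [-40,28,0,0,0,0]

```text
time_s: 1.35
position: [0.2941, 0.52, 0.3002]
tcp_rot: [-3.141, 0.001, 1.569]
ft_force: [1.0, 0.4, 0.8]
gripper_width: 0.0421
grasp_force: 0.0
```

play_rows:
  steps:
    - [-40,28,0,0,0,0]
    - [-40,28,0,0,0,0]
    - [-40,28,0,0,0,0]
    - [-40,28,0,0,0,0]
    - [-40,28,0,0,0,0]

```text
time_s: 1.98
position: [0.4337, 0.3197, 0.3004]
tcp_rot: [-3.141, 0.0, 1.569]
ft_force: [-0.4, 0.3, 0.9]
gripper_width: 0.0422
grasp_force: 0.0
```

play_rows:
  steps:
    - [-40,28,0,0,0,0]
    - [-40,28,0,0,0,0]
    - [-40,28,0,0,0,0]
    - [0,0,0,0,0,0]
    - [0,0,0,0,0,0]

```text
time_s: 2.6
position: [0.5165, 0.2014, 0.3002]
tcp_rot: [-3.141, 0.0, 1.569]
ft_force: [-0.0, -0.8, 0.8]
gripper_width: 0.0424
grasp_force: 0.0
```

play_rows:
  steps:
    - [0,20,0,0,-9.5,0]
    - [0,20,0,0,-9.5,0]
    - [0,20,0,0,-9.5,0]
    - [0,19,0,0,-9.5,0]
    - [0,0,0,0,0,0]

```text
time_s: 3.22
position: [0.5949, 0.2056, 0.2963]
tcp_rot: [-3.136, 0.67, 1.58]
ft_force: [-1.1, -0.0, -1.2]
gripper_width: 0.0424
grasp_force: 0.0
```

play_rows:
  steps:
    - [15,0,36,0,0,0]
    - [15,0,36,0,0,0]
    - [15,0,36,0,0,0]
    - [15,0,36,0,0,0]
    - [15,0,36,0,0,0]

```text
time_s: 3.85
position: [0.5953, 0.1498, 0.1118]
tcp_rot: [3.141, 0.661, 1.569]
ft_force: [-0.2, 0.0, -1.5]
gripper_width: 0.0424
grasp_force: 0.0
```

play_rows:
  steps:
    - [0,0,0,0,0,0]
    - [0,0,0,0,0,0]

```text
time_s: 4.1
position: [0.5963, 0.1502, 0.1141]
tcp_rot: [3.14, 0.662, 1.569]
ft_force: [-0.7, -0.1, -0.1]
gripper_width: 0.0421
grasp_force: 0.0
```

```bash
python3 - <<'E'
from h import *
s=arm.get_state(); print(s['position'].round(4),s['tcp_rot'].round(3),s['joint_pos'].round(2))
a=arm.snapshot("scene")[150:290,250:380,::-1]; b=arm.snapshot("top")[150:260,260:390,::-1]
a=cv2.resize(a,None,fx=3,fy=3,interpolation=3);b=cv2.resize(b,None,fx=3,fy=3,interpolation=3)
b=cv2.copyMakeBorder(b,0,len(a)-len(b),0,0,0)
cv2.imwrite("pics/p1.png",np.hstack([a,b]))
E
```

```text
[0.5963 0.1502 0.1141] [3.14  0.662 1.569] [-1.06  0.73  0.6   1.68  0.19  1.18 -0.62]
```

View pics/p1.png

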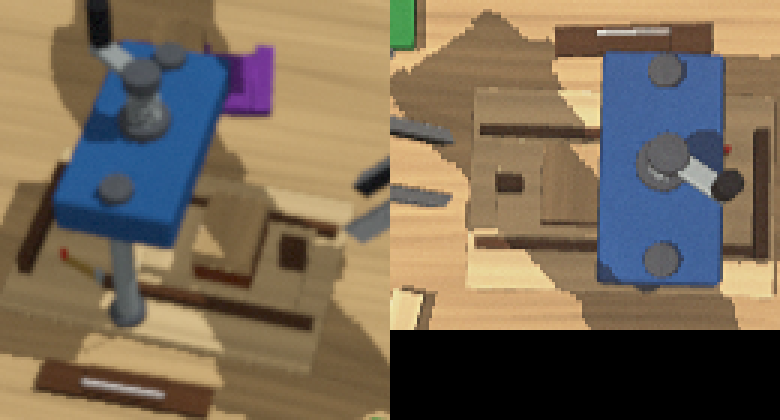

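```bash
python3 - <<'E'
from h import *
print(proj("top",[[.5963,.1502,.1141],[.5955,.0996,.06],[.5955,.0996,.057]]))
E
```

```text
[[278.52169988 206.51222626]
 [299.21085319 210.21082407]
 [299.26082687 210.36748273]]
```

The top view shows the fingers straddling the fin's line: tips at (280,206), fin at (299.7,211), which agrees with the projection. I go in and grasp.

play_rows:
  steps:
    - [0,-1,25,0,0,0]
    - [0,-0.5,25,0,0,0]
    - [0,0,25,0,0,0]
    - [0,0,16,0,0,0]
    - [0,0,10,0,0,0]

```text
time_s: 4.82
position: [0.5945, 0.0871, 0.033]
tcp_rot: [3.141, 0.663, 1.569]
ft_force: [0.4, 0.2, -0.5]
gripper_width: 0.0422
grasp_force: 0.0
```

play_rows:
  steps:
    - [0,0,0,0,0,0]
    - [0,0,0,0,0,0]

```text
time_s: 5.08
position: [0.5946, 0.0877, 0.0333]
tcp_rot: [3.141, 0.663, 1.569]
ft_force: [-1.0, 0.2, -0.2]
gripper_width: 0.0422
grasp_force: 0.0
```

play_rows:
  steps:
    - [0,0,0,0,0,0]
    - [0,0,0,0,0,0]
    - [0,0,0,0,0,0]
    - [0,0,0,0,0,0]
    - [0,0,0,0,0,0]
  grip: -1
  newtons: 25

```text
time_s: 5.7
position: [0.5944, 0.0872, 0.033]
tcp_rot: [3.141, 0.663, 1.569]
ft_force: [-0.9, 1.0, 1.9]
gripper_width: 0.0139
grasp_force: 25.0
```

play_rows:
  steps:
    - [-7.9,0,6.15,0,0,0]
    - [-7.9,0,6.15,0,0,0]
    - [-7.9,0,6.15,0,0,0]
    - [-7.9,0,6.15,0,0,0]
    - [-7.9,0,6.15,0,0,0]

```text
time_s: 6.32
position: [0.5941, 0.0384, 0.0329]
tcp_rot: [3.141, 0.661, 1.57]
ft_force: [-4.4, 12.5, 9.0]
gripper_width: 0.0137
grasp_force: 25.0
```

play_rows:
  steps:
    - [-3.15,0,2.46,0,0,0]
    - [-3.15,0,2.46,0,0,0]
    - [-3.15,0,2.46,0,0,0]
    - [-3.15,0,2.46,0,0,0]
    - [0,0,0,0,0,0]

```text
time_s: 6.95
position: [0.5937, 0.0213, 0.0329]
tcp_rot: [-3.141, 0.663, 1.569]
ft_force: [-3.3, 4.7, 4.2]
gripper_width: 0.014
grasp_force: 25.0
```

play_rows:
  steps:
    - [-1.58,0,1.23,0,0,0]
    - [-1.58,0,1.23,0,0,0]
    - [-1.18,0,0.92,0,0,0]
    - [0,0,0,0,0,0]

```text
time_s: 7.45
position: [0.5938, 0.0164, 0.0329]
tcp_rot: [-3.141, 0.662, 1.569]
ft_force: [-3.2, 7.2, 7.4]
gripper_width: 0.0138
grasp_force: 25.0
```

play_rows:
  steps:
    - [-0.8,0,0.6,0,0,0]
    - [-0.8,0,0.6,0,0,0]
    - [0,0,0,0,0,0]

```text
time_s: 7.82
position: [0.594, 0.0137, 0.033]
tcp_rot: [-3.141, 0.663, 1.569]
ft_force: [-0.7, 4.3, 1.8]
gripper_width: 0.0136
grasp_force: 25.0
```

```bash
python3 - <<'E'
from h import *
a=arm.snapshot("scene")[150:290,240:380,::-1]; b=arm.snapshot("top")[150:260,270:400,::-1]
a=cv2.resize(a,None,fx=3,fy=3,interpolation=3);b=cv2.resize(b,None,fx=3,fy=3,interpolation=3)
b=cv2.copyMakeBorder(b,0,len(a)-len(b),0,0,0)
cv2.imwrite("pics/p2.png",np.hstack([a,b]))
E
```

```text
(no output)
```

View pics/p2.png

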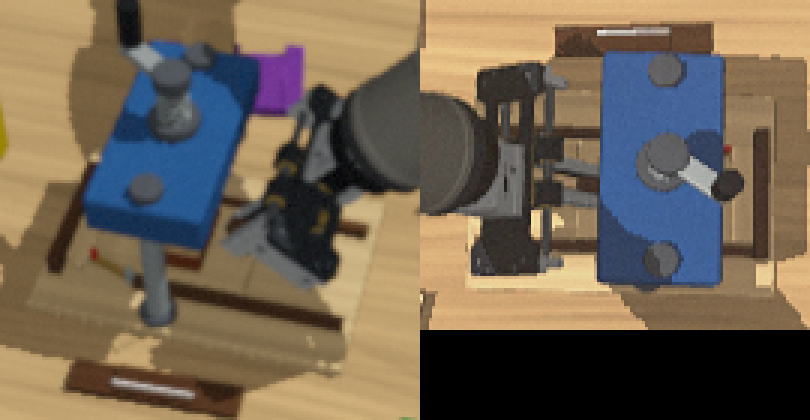

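The sled is nearly home, with its nose edge close to the back stop at the right of the top view. No stop force yet, so I keep pushing.

play_rows:
  steps:
    - [-0.8,0,0.6,0,0,0]
    - [-0.8,0,0.6,0,0,0]
    - [0,0,0,0,0,0]

```text
time_s: 8.3
position: [0.5944, 0.0132, 0.0329]
tcp_rot: [3.141, 0.661, 1.57]
ft_force: [-2.8, 13.3, 7.2]
gripper_width: 0.0139
grasp_force: 25.0
```

play_rows:
  steps:
    - [-0.8,0,0.6,0,0,0]
    - [-0.8,0,0.6,0,0,0]
    - [0,0,0,0,0,0]

```text
time_s: 8.68
position: [0.595, 0.013, 0.0329]
tcp_rot: [3.14, 0.659, 1.571]
ft_force: [-3.7, 22.4, 11.8]
gripper_width: 0.0139
grasp_force: 25.0
```

play_rows:
  steps:
    - [1.2,0,-0.9,0,0,0]
    - [0,0,0,0,0,0]
    - [0,0,0,0,0,0]
    - [0,0,0,0,0,0]
  grip: -0.1

```text
time_s: 9.18
position: [0.594, 0.0106, 0.033]
tcp_rot: [-3.141, 0.664, 1.569]
ft_force: [0.2, -0.2, 0.1]
gripper_width: 0.0417
grasp_force: 0.0
```

play_rows:
  steps:
    - [0,0,-15,0,0,0]
    - [0,0,-25,0,0,0]
    - [0,0,-35,0,0,0]
    - [0,0,-45,0,0,0]
    - [0,0,-45,0,0,0]

```text
time_s: 9.8
position: [0.5941, 0.114, 0.165]
tcp_rot: [3.141, 0.663, 1.569]
ft_force: [0.3, 0.2, 0.2]
gripper_width: 0.0425
grasp_force: 0.0
```

play_rows:
  steps:
    - [0,0,-50,0,0,0]
    - [0,0,-50,0,0,0]
    - [0,0,-50,0,0,0]
    - [0,0,0,0,0,0]

```text
time_s: 10.3
position: [0.595, 0.2083, 0.2841]
tcp_rot: [3.138, 0.66, 1.57]
ft_force: [-0.4, -0.6, -0.6]
gripper_width: 0.0422
grasp_force: 0.0
```

```bash
python3 - <<'E'
from h import *
a=arm.snapshot("scene")[150:290,250:380,::-1]; b=arm.snapshot("top")[150:260,270:400,::-1]
a=cv2.resize(a,None,fx=3,fy=3,interpolation=3);b=cv2.resize(b,None,fx=3,fy=3,interpolation=3)
b=cv2.copyMakeBorder(b,0,len(a)-len(b),0,0,0)
cv2.imwrite("pics/p3.png",np.hstack([a,b]))
s=arm.get_state(); print(s['position'].round(4),s['tcp_rot'].round(3),s['joint_pos'].round(2))
E
```

```text
[0.5941 0.2051 0.2815] [3.142 0.663 1.569] [-1.13  0.6   0.65  1.48  0.22  1.51 -0.56]
```

View pics/p3.png

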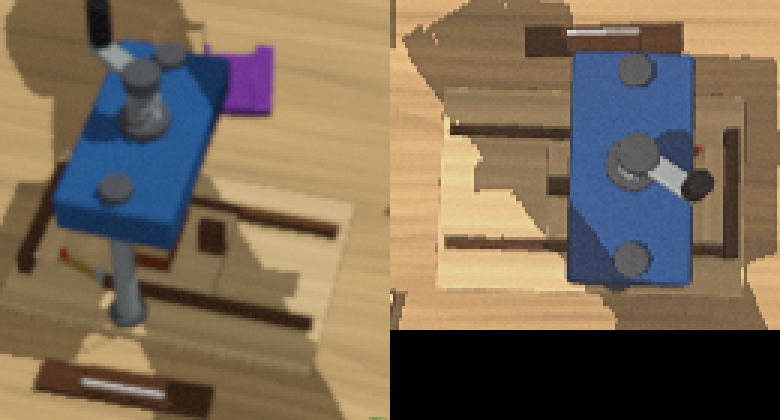

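```bash
python3 - <<'E'
from h import *
p=np.load("press.npy")
Wd=lambda q:np.array([p[0],p[1],0])+R.from_euler('z',p[2]).apply(q)
# expected when home vs 5 short
for d in(0,-.006): print(proj("top",Wd([[-.068+d,0,.06],[-.068+d,.045,.024]])).round(1).tolist(),proj("scene",Wd([[-.068+d,.007,.06],[-.068+d,-.007,.06],[-.044+d,.007,.06],[-.056+d,.007,.024]])).round(1).tolist())
im=arm.snapshot("top");print(im[208:216,316:332].sum(2))
im=arm.snapshot("scene");print(im[216:236,312:328].sum(2))
E
```

```text
[[322.0, 210.5], [322.2, 196.4]] [[324.4, 227.4], [325.7, 223.3], [315.5, 225.7], [320.1, 234.9]]
[[319.7, 210.5], [320.1, 196.3]] [[326.6, 227.8], [327.9, 223.8], [317.7, 226.1], [322.3, 235.3]]
[[350 350 352 359 342 355 297 298 305 307 294 288 299 266 291 313]
 [357 353 359 360 361 374 252 191 196 183 202 202 193 174 302 311]
 [369 367 368 370 370 376 234 144 167 161 161 175 170 151 303 322]
 [365 357 357 372 371 379 250 155 159 176 163 173 170 148 308 309]
 [348 362 354 358 359 367 230 167 166 149 177 158 166 136 322 320]
 [348 351 355 354 349 361 233 158 156 159 144 152 150 153 327 314]
 [348 354 347 351 348 356 229 126 140 124 131 140 122 109 319 318]
 [369 351 344 361 352 360 307 311 317 318 256 255 261 210 320 319]]
[[180 164 131 115 149 148 153 177 218 237 263 340 413 440 481 502]
 [181 159 128 117 113 104 109 119 117 139 146 181 223 283 361 401]
 [202 214 216 182 166 140 127 128 109 103 111 114 111 135 162 208]
 [203 255 290 286 263 250 238 217 197 167 148 124 122 109 103 120]
 [181 252 318 317 320 319 308 293 286 270 253 235 215 202 171 141]
 [188 271 323 325 325 313 320 31
[... 273 characters left out ...]
 108  92  92 140 256 326 317]
 [316 326 316 265 133  97 112 112 114  97  95  85 141 256 323 315]
 [325 328 321 261 136  98 101  95 107 110 101  98 133 249 298 289]
 [327 328 322 261 128  98 103 102  96  99  99  88 133 259 306 289]
 [317 321 317 257 126  98 103 101  99 100  86  96 132 247 294 287]
 [310 310 309 253 143  96  95  92  91  86  97  87 126 213 279 295]
 [308 312 303 253 151 102  97  98  95  99  99  98 120 199 266 299]
 [319 320 314 260 169 101  99 103  93  90 102  98 114 192 270 305]
 [326 326 323 267 191 148 126 110 108  95 103 103 136 223 290 305]
 [327 331 323 303 278 253 238 214 191 153 146 141 175 253 307 314]
 [325 323 326 318 322 317 310 298 286 266 260 249 247 275 308 317]]
```

The sled is home: the fin edge is at u≈322.3 in the top view (322.0 predicted) and 324.5–325 in the scene view. The red stud is back at its starting place and I felt the stop. Next is the crank.

play_rows:
  steps:
    - [0,-7,-10,0,9.5,0]
    - [0,-7,-15,0,9.5,0]
    - [0,-7,-15,0,9.5,0]
    - [0,-6,-15,0,9.5,0]
    - [0,0,0,0,0,0]

```text
time_s: 11.12
position: [0.5681, 0.2213, 0.3331]
tcp_rot: [3.14, -0.004, 1.562]
ft_force: [-0.1, -0.5, -0.4]
gripper_width: 0.0425
grasp_force: 0.0
```

play_rows:
  steps:
    - [-40,0,0,0,0,0]
    - [-50,0,0,0,0,0]
    - [-50,0,0,0,0,0]
    - [-50,0,0,0,0,0]
    - [0,0,0,0,0,0]

```text
time_s: 11.75
position: [0.5665, 0.0315, 0.3306]
tcp_rot: [-3.14, 0.002, 1.564]
ft_force: [-0.1, 1.1, 0.7]
gripper_width: 0.0424
grasp_force: 0.0
```

play_rows:
  steps:
    - [-40,0,0,0,0,0]
    - [-40,0,0,0,0,0]
    - [-22,0,0,0,0,0]
    - [0,0,0,0,0,0]
    - [0,0,0,0,0,0]

```text
time_s: 12.38
position: [0.567, -0.0648, 0.3306]
tcp_rot: [-3.14, 0.001, 1.571]
ft_force: [0.0, -0.2, 0.4]
gripper_width: 0.0421
grasp_force: 0.0
```

```bash
python3 - <<'E'
from h import *
a=arm.snapshot("scene")[90:230,220:350,::-1]; b=arm.snapshot("top")[150:260,270:400,::-1]
a=cv2.resize(a,None,fx=3,fy=3,interpolation=3);b=cv2.resize(b,None,fx=3,fy=3,interpolation=3)
b=cv2.copyMakeBorder(b,0,len(a)-len(b),0,0,0)
cv2.imwrite("pics/p4.png",np.hstack([a,b]))
s=arm.get_state(); print(s['position'].round(4),s['tcp_rot'].round(3),s['joint_pos'].round(2))
t=s['position']; print(proj("scene",[t,[t[0],t[1],.282]]),proj("scene",[[.5665,-.071,.2817]]))
E
```

```text
[ 0.567  -0.0648  0.3309] [-3.141  0.     1.571] [-0.62  0.19  0.74  1.71 -0.13  1.29  0.14]
[[283.73071675 133.52174234]
 [285.10775458 149.2339388 ]] [[282.68498888 148.77305656]]
```

View pics/p4.png

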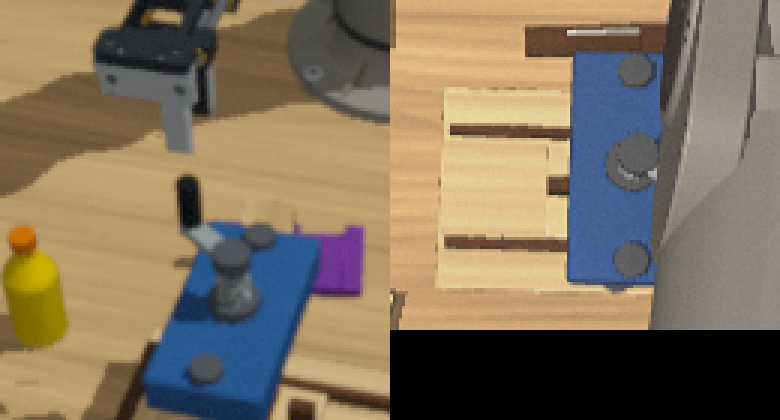

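The fingers are above the handle: its top is at scene (283,150), prediction (282.7,148.8). I need 6 mm more along -y, then down.

play_rows:
  steps:
    - [-6,0,20,0,0,0]
    - [0,0,20,0,0,0]
    - [0,0,20,0,0,0]
    - [0,0,15,0,0,0]
    - [0,0,11,0,0,0]

```text
time_s: 13.1
position: [0.5669, -0.0718, 0.2446]
tcp_rot: [-3.141, 0.0, 1.57]
ft_force: [-0.3, -1.1, -0.2]
gripper_width: 0.0425
grasp_force: 0.0
```

play_rows:
  steps:
    - [0,0,0,0,0,0]
    - [0,0,0,0,0,0]

```text
time_s: 13.35
position: [0.5672, -0.0724, 0.2458]
tcp_rot: [3.141, 0.0, 1.569]
ft_force: [-0.1, -0.7, 0.0]
gripper_width: 0.0421
grasp_force: 0.0
```

play_rows:
  steps:
    - [0,0,0,0,0,0]
    - [0,0,0,0,0,0]
    - [0,0,0,0,0,0]
    - [0,0,0,0,0,0]
  grip: -1
  newtons: 30

```text
time_s: 13.85
position: [0.5671, -0.0723, 0.2455]
tcp_rot: [3.141, -0.0, 1.569]
ft_force: [0.5, 0.2, 1.7]
gripper_width: 0.0195
grasp_force: 30.0
```

```bash
python3 - <<'E'
import numpy as np
th=np.radians(215.2+21*np.arange(37)); 
P=np.c_[50*np.cos(th),50*np.sin(th),.7*np.arange(37)].round(1); D=np.diff(P,axis=0).round(1)
for i in range(0,36,5): print(215.2+21*i,[[*map(float,d),0,0,0] for d in D[i:i+5]])
E
```

```text
215.2 [[13.1, -12.7, 0.7, 0, 0, 0], [16.7, -7.3, 0.7, 0, 0, 0], [18.2, -0.7, 0.7, 0, 0, 0], [17.3, 5.9, 0.7, 0, 0, 0], [14.0, 11.6, 0.7, 0, 0, 0]]
320.2 [[8.9, 15.9, 0.7, 0, 0, 0], [2.7, 18.0, 0.7, 0, 0, 0], [-4.0, 17.8, 0.7, 0, 0, 0], [-10.2, 15.2, 0.7, 0, 0, 0], [-14.8, 10.5, 0.7, 0, 0, 0]]
425.2 [[-17.7, 4.5, 0.7, 0, 0, 0], [-18.1, -2.1, 0.7, 0, 0, 0], [-16.1, -8.5, 0.7, 0, 0, 0], [-12.0, -13.7, 0.7, 0, 0, 0], [-6.4, -17.1, 0.7, 0, 0, 0]]
530.2 [[0.3, -18.2, 0.7, 0, 0, 0], [6.7, -16.9, 0.7, 0, 0, 0], [12.3, -13.4, 0.7, 0, 0, 0], [16.4, -8.1, 0.7, 0, 0, 0], [18.1, -1.7, 0.7, 0, 0, 0]]
635.2 [[17.6, 4.9, 0.7, 0, 0, 0], [14.6, 10.9, 0.7, 0, 0, 0], [9.7, 15.4, 0.7, 0, 0, 0], [3.6, 17.9, 0.7, 0, 0, 0], [-3.1, 18.0, 0.7, 0, 0, 0]]
740.2 [[-9.3, 15.6, 0.7, 0, 0, 0], [-14.3, 11.3, 0.7, 0, 0, 0], [-17.4, 5.4, 0.7, 0, 0, 0], [-18.2, -1.1, 0.7, 0, 0, 0], [-16.5, -7.6, 0.7, 0, 0, 0]]
845.2 [[-12.7, -13.1, 0.7, 0, 0, 0], [-7.3, -16.7, 0.7, 0, 0, 0], [-0.7, -18.2, 0.7, 0, 0, 0], [5.9, -17.3, 0.7, 0, 0, 0], [11.6, -14.0, 0.7, 0, 0, 0]]
950.2 [[15.9, -8.9, 0.7, 0, 0, 0]]
```

play_rows:
  steps:
    - [13.1,-12.7,0.7,0,0,0]
    - [16.7,-7.3,0.7,0,0,0]
    - [18.2,-0.7,0.7,0,0,0]
    - [17.3,5.9,0.7,0,0,0]
    - [14.0,11.6,0.7,0,0,0]

```text
time_s: 14.48
position: [0.5631, 0.008, 0.242]
tcp_rot: [-3.14, -0.001, 1.57]
ft_force: [-0.3, -2.7, 3.0]
gripper_width: 0.0196
grasp_force: 30.0
```

Forces are low and the arm follows the circle, so I continue.

play_rows:
  steps:
    - [8.9,15.9,0.7,0,0,0]
    - [2.7,18.0,0.7,0,0,0]
    - [-4.0,17.8,0.7,0,0,0]
    - [-10.2,15.2,0.7,0,0,0]
    - [-14.8,10.5,0.7,0,0,0]

```text
time_s: 15.1
position: [0.6413, -0.0111, 0.2383]
tcp_rot: [-3.14, 0.0, 1.569]
ft_force: [-15.0, -4.2, 13.1]
gripper_width: 0.0194
grasp_force: 30.0
```

play_rows:
  steps:
    - [-17.7,4.5,0.7,0,0,0]
    - [-18.1,-2.1,0.7,0,0,0]
    - [-16.1,-8.5,0.7,0,0,0]
    - [-12.0,-13.7,0.7,0,0,0]
    - [-6.4,-17.1,0.7,0,0,0]

```text
time_s: 15.72
position: [0.6043, -0.0803, 0.2349]
tcp_rot: [3.141, -0.001, 1.569]
ft_force: [0.9, 12.3, 7.1]
gripper_width: 0.0192
grasp_force: 30.0
```

play_rows:
  steps:
    - [0,0,0,0,0,0]

```text
time_s: 15.85
position: [0.6033, -0.0801, 0.235]
tcp_rot: [-3.141, -0.002, 1.569]
ft_force: [-3.2, 4.1, 3.7]
gripper_width: 0.0195
grasp_force: 30.0
```

play_rows:
  steps:
    - [0.3,-18.2,0.7,0,0,0]
    - [6.7,-16.9,0.7,0,0,0]
    - [12.3,-13.4,0.7,0,0,0]
    - [16.4,-8.1,0.7,0,0,0]
    - [18.1,-1.7,0.7,0,0,0]

```text
time_s: 16.48
position: [0.545, -0.0275, 0.2315]
tcp_rot: [-3.14, 0.0, 1.568]
ft_force: [0.7, -2.8, 3.9]
gripper_width: 0.0194
grasp_force: 30.0
```

play_rows:
  steps:
    - [17.6,4.9,0.7,0,0,0]
    - [14.6,10.9,0.7,0,0,0]
    - [9.7,15.4,0.7,0,0,0]
    - [3.6,17.9,0.7,0,0,0]
    - [-3.1,18.0,0.7,0,0,0]

```text
time_s: 17.1
position: [0.6138, 0.0159, 0.2279]
tcp_rot: [-3.141, -0.0, 1.57]
ft_force: [-5.5, -6.6, 8.5]
gripper_width: 0.0194
grasp_force: 30.0
```

```bash
python3 - <<'E'
from h import *
a=arm.snapshot("scene")[110:260,240:360,::-1]
cv2.imwrite("pics/p5.png",cv2.resize(a,None,fx=4,fy=4,interpolation=3))
s=arm.get_state(); print(s['position'].round(4),s['ft_force'].round(1))
E
```

```text
[0.6154 0.0148 0.2278] [2.2 0.9 4.1]
```

View pics/p5.png

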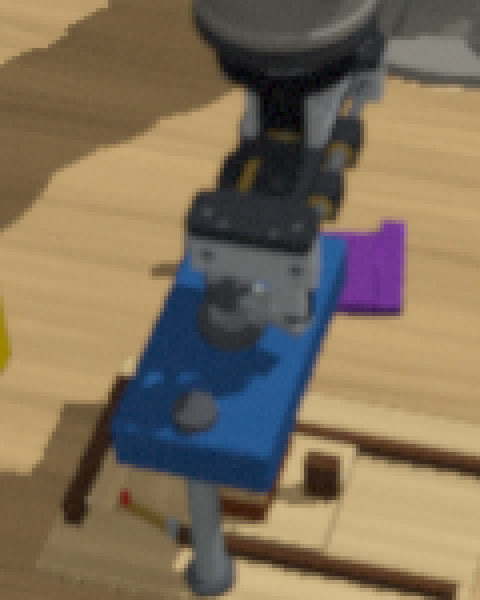

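The crank has followed to about 742°, the sled is still home and the stud unmoved. Touch is expected near 792° and the finish at 972°.

play_rows:
  steps:
    - [-9.3,15.6,0.7,0,0,0]
    - [-14.3,11.3,0.7,0,0,0]
    - [-17.4,5.4,0.7,0,0,0]
    - [-18.2,-1.1,0.7,0,0,0]
    - [-16.5,-7.6,0.7,0,0,0]

```text
time_s: 17.77
position: [0.6361, -0.0601, 0.2243]
tcp_rot: [-3.139, -0.002, 1.569]
ft_force: [-14.5, 11.4, 15.4]
gripper_width: 0.0192
grasp_force: 30.0
```

play_rows:
  steps:
    - [-12.7,-13.1,0.7,0,0,0]
    - [-7.3,-16.7,0.7,0,0,0]
    - [-0.7,-18.2,0.7,0,0,0]
    - [5.9,-17.3,0.7,0,0,0]
    - [11.6,-14.0,0.7,0,0,0]

```text
time_s: 18.4
position: [0.5575, -0.0642, 0.2211]
tcp_rot: [3.14, 0.001, 1.568]
ft_force: [8.1, 1.9, 1.5]
gripper_width: 0.0197
grasp_force: 30.0
```

play_rows:
  steps:
    - [15.9,-8.9,0.7,0,0,0]
    - [0,0,0,0,0,0]
    - [0,0,0,0,0,0]

```text
time_s: 18.77
position: [0.5479, -0.0473, 0.2203]
tcp_rot: [-3.14, -0.0, 1.57]
ft_force: [-6.4, 0.6, 9.5]
gripper_width: 0.0195
grasp_force: 30.0
```

play_rows:
  steps:
    - [0,0,0,0,0,0]
    - [0,0,0,0,0,0]
    - [0,0,0,0,0,0]
  grip: -0.1

```text
time_s: 19.15
position: [0.5485, -0.0476, 0.22]
tcp_rot: [-3.141, 0.0, 1.569]
ft_force: [0.6, -0.1, -0.2]
gripper_width: 0.0415
grasp_force: 0.0
```

play_rows:
  steps:
    - [0,0,-20,0,0,0]
    - [0,0,-30,0,0,0]
    - [0,0,-40,0,0,0]
    - [0,0,-40,0,0,0]
    - [0,0,0,0,0,0]

```text
time_s: 19.77
position: [0.5497, -0.0478, 0.3527]
tcp_rot: [3.137, -0.001, 1.569]
ft_force: [0.2, -0.3, -0.6]
gripper_width: 0.0422
grasp_force: 0.0
```

play_rows:
  steps:
    - [40,0,0,0,0,0]
    - [50,0,0,0,0,0]
    - [50,0,0,0,0,0]
    - [50,0,0,0,0,0]
    - [40,0,0,0,0,0]

```text
time_s: 20.4
position: [0.5483, 0.1846, 0.349]
tcp_rot: [-3.14, 0.0, 1.57]
ft_force: [1.6, 0.3, 0.3]
gripper_width: 0.0424
grasp_force: 0.0
```

```bash
python3 - <<'E'
from h import *
a=arm.snapshot("scene")[140:280,235:365,::-1]; b=arm.snapshot("top")[150:260,270:400,::-1]
a=cv2.resize(a,None,fx=3,fy=3,interpolation=3);b=cv2.resize(b,None,fx=3,fy=3,interpolation=3)
b=cv2.copyMakeBorder(b,0,len(a)-len(b),0,0,0)
cv2.imwrite("pics/p6.png",np.hstack([a,b]))
E
```

```text
(no output)
```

View pics/p6.png

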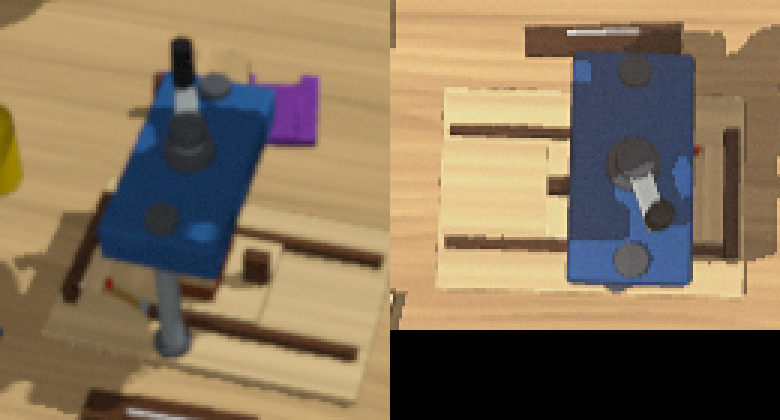

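```bash
python3 - <<'E'
from h import *
p=np.load("press.npy")
for u,v in(([295.4,153.8],[360.2,220.5]),):
    w=tri([u],[v])[0]; g=R.from_euler('z',-p[2]).apply(w-[p[0],p[1],0]); print(w.round(4),g.round(4),np.degrees(np.arctan2(g[1],-g[0]))%360)
for a in(930,972,1000):
    t=np.radians(a); q=np.array([-.05*np.cos(t),.05*np.sin(t),.2895-.012*a/360]); W=np.array([p[0],p[1],0])+R.from_euler('z',p[2]).apply(q)
    print(a,proj("scene",W).round(1),proj("top",W).round(1))
E
```

```text
[ 0.5481 -0.0459  0.254 ] [ 0.0163 -0.0478  0.254 ] 251.1408456931564
930 [[282. 157.]] [[372.9 210.2]]
972 [[295.8 153. ]] [[360.1 220.2]]
1000 [[305.7 154.5]] [[349.2 220.7]]
```

The handle top triangulates to a crank angle of about 971°, against 972° wanted for half a turn past touch. The fin and the catch stud are unchanged, so the sled is still home.

```bash
python3 -c "
from station import arm
print(arm.job_done())"
```

```text
the job is handed in; nothing more can be done
None
```

The sled is home with the catch back behind its nose, and the crank is wound to about 971° (computed: half a turn past touch is 972°). I worked the touch point out from the given heights rather than seeing or feeling it. I've let go of the crank and handed the job in, but no verdict came back.

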